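# Stack the instrument cases for collection

## Robot

A 7-joint arm with a two-finger parallel gripper is mounted at the origin on the work surface. World frame = base frame: x ahead of the robot, y to its left, z up, the work surface at z = 0. Lengths are in mm, angles in rad, forces in N, time in s.
With the tool pointing down it reaches from about 400 to 850 mm from the base axis. Payload 6.9 kg.
Tool frame: the origin (TCP) lies at the very end of the fingers, on their centre line; the grasp point (between the pads) lies 19 mm behind it (env.grip_depth is the distance from the TCP to the grasp point, in mm); z points along the fingers, y is the direction in which the jaws open and shut (so a half turn about z gives the same grasp; the last joint's range is limited). The gripper opens to 85 mm and grips with 20 to 120 N. Pads are 22 mm wide; open, the fingers measure 114 mm over their backs; the gripper's body (76 mm by 85 mm) begins 54 mm behind the grasp point. The pads swing forward as they close: fully open they stand 13 mm farther back than shut.
Start: joints at [1.258, 0.507, -0.238, 1.5, 0.126, 1.149, -0.155], TCP at [254.136, -570.987, 231.275] pointing down, gripper open.
Joint ranges: [-3.08, 3.08], [-0.24, 2.05], [-1.43, 1.35], [0, 2.5], [-1.52, 4.66], [0.17, 1.96], [-2.89, 2.89]. Speed limits (rad/s): [2.39, 2.39, 3.14, 3.14, 3.14, 3.14, 3.14].

## Interface

Orientations are given as a unit quaternion [x, y, z, w].
In Python, from station import env, eyes gives the robot as it stands.
- The arm moves only by the tool jog_arm, never from a script. Its argument "plan" is a list of rows, each a list of 5 numbers: the opening in per cent of the stroke, from 0 (shut) to 100 (fully open), then the shift along the world's x, y, z in cm, then the turn about the world's z in degrees. A call has 1 to 12 rows; each row is the pose to reach, as a shift and turn from the pose measured when the call began; what a row does not reach only later rows make up. A row lasts 1/12 s, in which the tool goes at most 41.7 mm and 7.16 degrees, less where a joint would pass 70% of its speed; a pose out of reach is approached as far as the arm can. A call with a gripper value outside its range is refused whole. The fingers move at their own pace and stop on an object; "grip_force" is the grip in N (left out, the last holds). Time passes only in rows, so rows that repeat a pose let the fingers close. It gives the time, the measured TCP pose, the force and the opening at its end, in the units of the state.
- env.get_obs(): the state, without advancing time (a new reading comes with each control period).
- eyes.read_camera(name): name is "scene" or "top" or "wrist"; returns (picture, depth): 480x640x3 uint8, red, green, blue; 480x640 float32, mm along the optical axis (not along the pixel's ray), 0 where there is no reading.
- eyes.get_calibration(name): a dict with "fx", "fy", "cx", "cy" (pixels), "world_to_cam" (4x4, takes a point from world to camera coordinates). Camera axes: x right, y down, z forward; pixel columns grow to the right and rows downward; lengths in mm; the calibration is good to about 2 mm. The wrist camera is an equidistant fisheye: a pixel r from the principal point sees the ray r / f radians off the axis. A picture is of the moment at which its call begins: read the wrist's pose just before it. get_calibration takes no time and is no camera call; for the wrist camera it gives the pose at the moment of the call.
- env.sign_off(): hands the job in, once; it reports no verdict.
The state is a dict: "time": time; "q": joint angles; "joint_velocities": joint speeds; "joint_torque": joint torques, N m; "position": TCP position; "eef_rot": TCP orientation; "wrist_force": force on the tool from outside, world axes, zero at the start; "torque": the same for the moment, N m; "finger_gap": opening from 0.0 (shut) to 1.0 (fully open).
Only numpy, scipy, OpenCV 4.12 (cv2) and the standard library are available. Lean on these libraries where they do the work, as an engineer would, in place of code of your own. Each camera call takes 0.05 s, during which the arm holds its last target.

## Task

The three aluminium instrument cases are to go out as one column. Shut the lid of the big open case, then gently set the middle-sized case squarely on the middle of its lid, and then the smallest squarely on the middle of that one, with the latches of all three facing the same way. Leave the other things on the bench where they are.

Things in the scene. Friction and masses are not known exactly. Their poses are not given: they have to be found in the camera images.
- case_top (a point): Big aluminium case, 130 mm deep (x) by 190 mm wide (y) by 76 mm high when shut, 2.9 kg, loose on the bench on four rubber feet. This point is fixed to the case's lower part: the centre of the flat lid top as it is when the lid is shut, 76 mm above the bench. z is up, -x is the front with the two latches, +x the hinge side. The hinge axis runs along y, 65 mm to +x of this point and 25 mm below it. An instrument lies in foam inside.
- case_lid (a joint): Angle of the big case's lid in rad: 0 fully shut, about 1.57 standing upright. It starts open (1.0 to 1.45). The hinge is stiff: the lid stays at any angle at which it is left, and needs up to about 3 N at its free edge to swing shut; there is nothing to fasten.
- lid_edge (a point): Middle of the outer upper edge of the lid's free (front) side, 130 mm from the hinge axis along the lid. It turns with the lid: its x points along the lid from the free edge to the hinge, its z out of the lid's outer face. The lid is a hollow shell 25 mm high, 190 mm wide.
- case_mid_center (a point): Centre (half-way up) of the middle-sized closed aluminium case: 60 mm deep (x) by 130 mm wide (y) by 52 mm high, 0.3 to 0.6 kg, standing loose on the bench on rubber feet. -x is its front with two latches standing 6 mm proud, at 47 mm either side of the middle; the middle 80 mm of its long faces is plain and can be gripped. Its lid is locked.
- case_mid_latches (a point): Middle of the front face of the middle-sized case, between its latches: 30 mm to -x of its centre.
- case_small_center (a point): Centre (half-way up) of the smallest closed aluminium case: 52 mm deep (x) by 90 mm wide (y) by 42 mm high, 0.17 to 0.34 kg, standing loose on the bench on rubber feet. -x is its front with two latches standing 6 mm proud, at 27 mm either side of the middle; the middle 40 mm of its long faces is plain and can be gripped. Its lid is locked.
- case_small_latches (a point): Middle of the front face of the smallest case, between its latches: 26 mm to -x of its centre.
- case: The big case's lower part; origin at the centre of its underside on the bench, same axes as case_top.
- case_mid: The middle-sized case; origin at the centre of its underside, 26 mm below case_mid_center.
- case_small: The smallest case; origin at the centre of its underside, 21 mm below case_small_center.
- movement: Bystander: round brass aneroid movement, 68 mm across and 46 mm high, loose; origin at the centre of its underside.
- insulator: Bystander: cream ceramic insulator block, 60 x 34 x 39 mm high, loose; origin at the centre of its underside.
- stopper: Bystander: orange silicone stopper, 38 mm across and 33 mm high, standing loose on its narrow end; origin at the centre of its underside.
There are look-alikes about, which are no part of the job. Leave any blue or purple look-alike of the case alone.

How it is judged:
By the outcome, as a careful person would: the job done as asked, in the order asked, and still so for the second after the job is handed in, with the robot touching nothing.
It also fails if it takes over 70 s, if anything falls off the work surface, if the arm or the gripper's body presses on something with over 40 N, if the wrist force passes 120 N, or if a joint passes its speed limit or range.

## Working session

There is one attempt and no reset: what is moved stays moved. The work goes in short steps, Python scripts to look and compute and a tool call to move; the robot and the scene stay as the last step left them, time stands still between calls to the robot, and variables do not carry over. Pictures are saved under pics/ and viewed, and the job is handed in when it is done.

Besides the shell and the picture viewer there is one more tool, called after "Emit:" as name(argument=value, ...) on one line, values as JSON. jog_arm: Moves the arm, as the interface text tells. Its arguments: {"type":"object","properties":{"plan":{"type":"array"},"grip_force":{"type":"number"}},"required":["plan"]}

```bash
ls; mkdir -p pics; python3 - <<'E'
from station import env, eyes
import cv2,numpy as np
o=env.get_obs();print(o)
for n in("scene","top","wrist"):
    c=eyes.get_calibration(n);print(n,{k:np.round(v,3).tolist() if k=="world_to_cam" else v for k,v in c.items()})
    p,d=eyes.read_camera(n);cv2.imwrite(f"pics/{n}0.png",p[:,:,::-1]);np.savez(f"{n}0.npz",p=p,d=d,w=c["world_to_cam"],k=[c["fx"],c["fy"],c["cx"],c["cy"]])
E
```

```text
pics
{'time': 0.0, 'q': array([ 1.25751588,  0.50830404, -0.23749268,  1.5011333 ,  0.12571196,
        1.14890596, -0.15481375]), 'joint_velocities': array([ 0.00111618, -0.00130029, -0.00015638,  0.00043337,  0.000205  ,
       -0.00088786,  0.00064624]), 'joint_torque': array([ 6.11476316e-04, -6.20586848e+01, -2.18639687e+00, -2.49652988e+01,
        1.27344055e-02,  1.20692333e-02, -1.52246599e-05]), 'position': array([ 253.85747126, -570.5708648 ,  230.44939312]), 'eef_rot': array([ 9.78159499e-01,  2.07853840e-01, -2.14584970e-04, -8.54519429e-04]), 'wrist_force': array([ 0.270272  ,  0.08636402, -0.02295337]), 'torque': array([-0.02889715,  0.00780123,  0.00445808]), 'finger_gap': 1.0031644970775677}
scene {'fx': 552.1080421481805, 'fy': 552.1080421481805, 'cx': 310.97233261287465, 'cy': 240.0025521802919, 'world_to_cam': [[-0.844, 0.536, 0.02, 488.518], [0.384, 0.63, -0.675, -95.154], [-0.375, -0.562, -0.738, 1542.234], [0.0, 0.0, 0.0, 1.0]]}
top {'fx': 575.4570963064565, 'fy': 575.4570963064565, 'cx': 319.0993923036853, 'cy': 229.5489871956929, 'world_to_cam': [[-0.011, -1.0, -0.001, -66.378], [-0.994, 0.011, -0.11, 525.431], [0.11, -0.0, -0.994, 1467.293], [0.0, 0.0, 0.0, 1.0]]}
wrist {'fx': 371.64829954431775, 'fy': 371.64829954431775, 'cx': 322.2623008224214, 'cy': 242.5347344044468, 'world_to_cam': [[0.407, -0.914, -0.001, -624.957], [-0.869, -0.387, 0.309, -40.119], [-0.283, -0.125, -0.951, 378.554], [0.0, 0.0, 0.0, 1.0]]}
```

View pics/scene0.png

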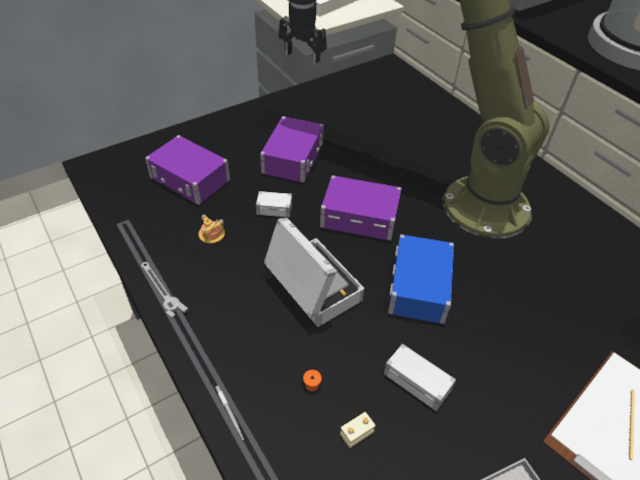

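View pics/top0.png

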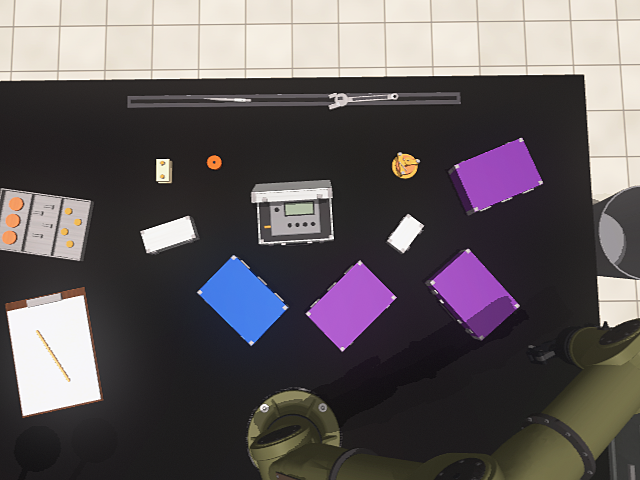

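```bash
cat > h.py <<'E'
import numpy as np,cv2
def load(n):
    z=np.load(n+".npz");return z["p"],z["d"],z["w"],z["k"]
def ray(w,k,u,v,z):
    r=np.array([(u-k[2])/k[0],(v-k[3])/k[1],1.]);R=w[:3,:3];c=-R.T@w[:3,3];g=R.T@r
    return c+g*(z-c[2])/g[2]
def proj(w,k,P):
    P=np.atleast_2d(P)@w[:3,:3].T+w[:3,3];return P[:,:2]/P[:,2:]*k[:2]+k[2:]
def cloud(d,w,k):
    v,u=np.mgrid[:480,:640];P=np.stack([(u-k[2])/k[0]*d,(v-k[3])/k[1]*d,d],-1);return (P-w[:3,3])@w[:3,:3]
E
python3 - <<'E'
from h import *
p,d,w,k=load("top0")
b=p[:,:,::-1]
crops=[b[200:270,130:210],b[165:255,240:345],b[200:270,375:435]]
cv2.imwrite("pics/c1.png",np.hstack([cv2.resize(c,(int(c.shape[1]*540/c.shape[0]*.45),243),interpolation=cv2.INTER_CUBIC) for c in crops]))
p2,d2,w2,k2=load("scene0");b=p2[:,:,::-1]
cr=[b[335:415,375:465],b[180:225,245:300],b[210:330,255:370]]
cv2.imwrite("pics/c2.png",np.hstack([cv2.resize(c,(int(c.shape[1]*240/c.shape[0]),240),interpolation=cv2.INTER_CUBIC) for c in cr]))
X=cloud(d,w,k)
hsv=cv2.cvtColor(p,cv2.COLOR_RGB2HSV)
for nm,(u0,u1,v0,v1),h in (("mid",(130,210,200,270),52),("small",(375,435,200,270),42)):
    m=np.zeros((480,640),np.uint8); Z=X[:,:,2]
    m[v0:v1,u0:u1]=((Z>h-10)&(Z<h+15)&(d>0))[v0:v1,u0:u1]
    print(nm,m.sum(),np.median(Z[m>0]))
    m2=np.zeros_like(m);m2[v0:v1,u0:u1]=((hsv[...,2]>140)&(hsv[...,1]<70))[v0:v1,u0:u1]
    for mm in(m,m2):
        c=max(cv2.findContours(mm,0,1)[0],key=cv2.contourArea)
        q=np.array([ray(w,k,*pt[0],h)[:2] for pt in c],np.float32)
        print(cv2.minAreaRect(q),cv2.minAreaRect(c))
Z=X[:,:,2]
for v in range(175,250,5): print(v,np.round(X[v,293],0),np.round(X[v,262]),p[v,293])
E
```

```text
mid 1242 51.97672746421411
((511.6998291015625, 312.72015380859375), (67.35005950927734, 131.5564727783203), 17.58692169189453) ((168.59121704101562, 235.28125), (25.99152183532715, 52.0601692199707), 72.0308609008789)
((513.8521728515625, 315.2499694824219), (62.285682678222656, 131.2975311279297), 18.0233097076416) ((167.65000915527344, 234.45001220703125), (24.03331184387207, 52.177581787109375), 71.56505584716797)
small 752 42.413003991351175
((510.43634033203125, -294.8453369140625), (59.921024322509766, 92.12388610839844), 51.95710372924805) ((405.65997314453125, 233.62002563476562), (23.400001525878906, 35.400001525878906), 36.86989974975586)
((511.96087646484375, -294.0574951171875), (54.87248611450195, 89.64655303955078), 51.97075653076172) ((405.3599853515625, 233.0199737548828), (21.39999771118164, 34.399993896484375), 36.869895935058594)
175 [675.  -4.   4.] [676.  79.   2.] [39 38 37]
180 [661.  -4.   6.] [663.  79.  -0.] [34 33 32]
185 [626.  -9. 120.] [633.  70.  88.] [136 134 133]
190 [602. -12. 182.] [606.  63. 164.] [255 255 255]
195 [590. -12. 180.] [592.  62. 175.] [230 228 225]
200 [600.  -6.  50.] [580.  62. 175.] [170 165 165]
205 [587.  -5.  48.] [588.  75.  44.] [188 199 173]
210 [574.  -6.  51.] [577.  76.  34.] [180 191 167]
215 [560.  -5.  52.] [563.  75.  38.] [50 46 48]
220 [548.  -5.  45.] [551.  76.  32.] [179 173 175]
225 [534.  -5.  53.] [537.  76.  38.] [184 180 180]
230 [522.  -5.  51.] [524.  75.  42.] [179 174 175]
235 [510.  -5.  37.] [511.  76.  37.] [74 71 72]
240 [497.  -4.  37.] [497.  74.  53.] [183 179 177]
245 [487.  -3.   9.] [488.  79.   1.] [66 62 65]
```

```bash
python3 - <<'E'
import cv2
for n in("c1","c2"):
    print(cv2.imread(f"pics/{n}.png").shape)
E
```

```text
(243, 768, 3)
(240, 793, 3)
```

View pics/c1.png

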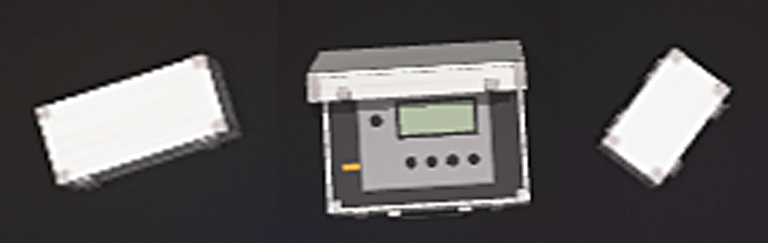

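View pics/c2.png

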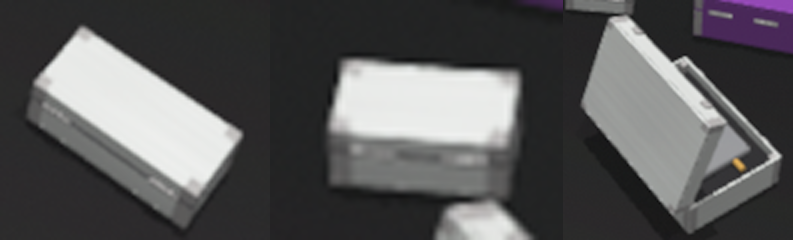

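```bash
python3 - <<'E'
from h import *
p,d,w,k=load("top0");X=cloud(d,w,k);Z=X[...,2]
m=np.zeros((480,640),np.uint8);m[200:255,240:345]=((Z>25)&(Z<80)&(d>0))[200:255,240:345]
c=max(cv2.findContours(m,0,1)[0],key=cv2.contourArea)
q=np.array([ray(w,k,*t[0],51)[:2] for t in c],np.float32)
print(cv2.boxPoints(cv2.minAreaRect(q)),cv2.minAreaRect(q))
# row profiles: left/right edges of bright/height
for v in range(204,246,4):
    u=np.where(m[v])[0]; print(v,u.min(),u.max(),np.round(ray(w,k,u.min()-.5,v,51)[:2]),np.round(ray(w,k,u.max()+.5,v,51)[:2])) if len(u) else 0
for u in range(262,332,8):
    v=np.where(m[:,u])[0]; print(u,v.max(),np.round(ray(w,k,u,v.max()+.5,51)[:2]))
# lid top edge points
h=(Z>120)&(d>0);h[:, :240]=0;h[:,345:]=0;h[:170]=0;h[255:]=0
P=X[h];print(P.shape,P.min(0),P.max(0))
p2,d2,w2,k2=load("scene0");X2=cloud(d2,w2,k2)
# outer lid face from scene
P=X2[225:315,265:335].reshape(-1,3);P=P[(P[:,2]>60)&(P[:,2]<190)&(P[:,0]>600)]
for i in range(3):
    c=P.mean(0);n=np.linalg.svd(P-c,full_matrices=False)[2][2];r=(P-c)@n;print(len(P),c,n,r.std());P=P[abs(r)<max(2*r.std(),1)]
b=p2[185:345,235:395,::-1];cv2.imwrite("pics/c3.png",cv2.resize(b,(600,600),interpolation=2))
E
```

```text
[[ 482.33505    81.57566 ]
 [ 490.30624  -108.48618 ]
 [ 603.9281   -103.720894]
 [ 595.9569     86.34095 ]] ((543.131591796875, -11.072616577148438), (113.72177124023438, 190.2289276123047), 2.4015698432922363)
204 258 331 [590.  86.] [ 588. -105.]
208 258 331 [580.  86.] [ 578. -105.]
212 258 331 [569.  86.] [ 567. -104.]
216 258 331 [559.  86.] [ 557. -104.]
220 259 332 [549.  83.] [ 547. -107.]
224 259 332 [538.  83.] [ 536. -107.]
228 259 332 [528.  83.] [ 526. -106.]
232 259 332 [518.  83.] [ 516. -106.]
236 259 333 [507.  83.] [ 505. -109.]
240 259 330 [497.  83.] [ 495. -101.]
244 261 291 [487.  78.] [486.  -1.]
262 244 [485.  74.]
270 245 [483.  54.]
278 242 [490.  33.]
286 244 [485.  13.]
294 241 [492.  -8.]
302 241 [492. -28.]
310 243 [487. -48.]
318 240 [494. -69.]
326 240 [494. -89.]
(1184, 3) [ 575.27374262 -103.43101967  120.35164232] [629.74489213  87.91444882 188.10556272]
3255 [624.49137345   5.81420948 123.60817852] [0.94224548 0.06511937 0.32853148] 3.4093424057362487
3127 [624.99257289   2.85219557 124.41404308] [0.94046442 0.05067336 0.33609358] 1.726784468542138
3000 [625.30925572   1.55124974 124.17784485] [0.94077687 0.04803467 0.33560625] 1.364644149769903
```

View pics/c3.png

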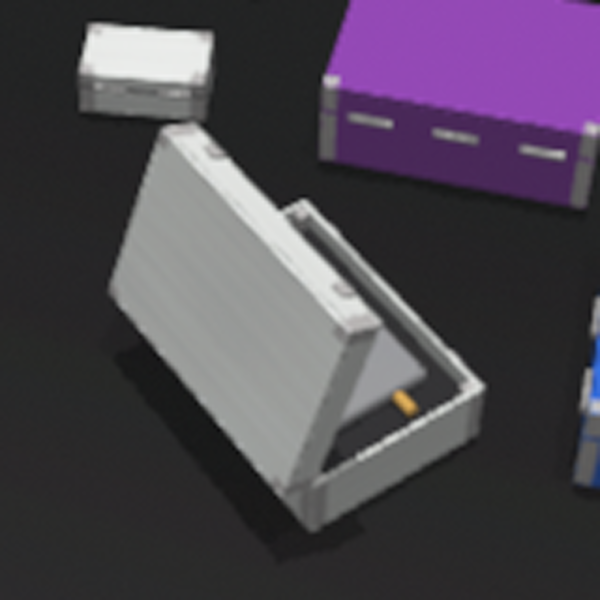

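View pics/wrist0.png

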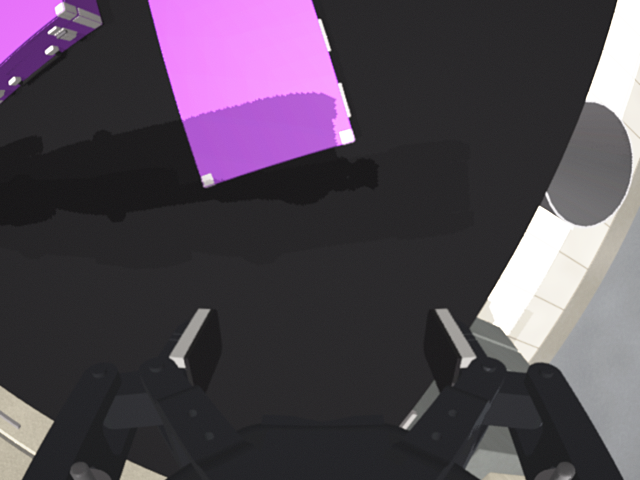

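Emit:
jog_arm(plan=[[0,2.4,3.1,1,-2],[0,4.8,6.2,1,-4],[0,7.3,9.4,1,-6],[0,9.7,12.5,1,-8],[0,12.1,15.6,1,-10],[0,14.5,18.8,1,-12],[0,17,22,1,-14],[0,19.4,25,1,-16],[0,21.8,28.2,1,-18],[0,24.2,31.3,1,-20],[0,26.6,34.4,1,-22],[0,29,37.5,1,-24]], grip_force=40)

```text
time: 1.15
position: [544.7, -194.0, 240.5]
eef_rot: [1.0, -0.001, -0.0, -0.001]
wrist_force: [0.7, -1.3, 1.0]
finger_gap: -0.001
```

```bash
cat >> h.py <<'E'
def snap(n,name):
    from station import eyes
    c=eyes.get_calibration(n);p,d=eyes.read_camera(n);cv2.imwrite(f"pics/{name}.png",p[:,:,::-1])
    np.savez(name+".npz",p=p,d=d,w=c["world_to_cam"],k=[c["fx"],c["fy"],c["cx"],c["cy"]]);return load(name)
E
python3 -c "
from h import *
from station import env
o=env.get_obs();print(o['time'],o['position'],o['eef_rot'],o['q'])
snap('wrist','wrist1')"
```

```text
1.15 [ 544.67851376 -193.97965861  240.50652944] [ 9.99999287e-01 -9.68249394e-04 -1.77932024e-04 -6.75662193e-04] [ 0.45434988  0.42741465 -0.23343174  1.61244017  0.10562774  1.11489984
 -1.37818291]
```

View pics/wrist1.png

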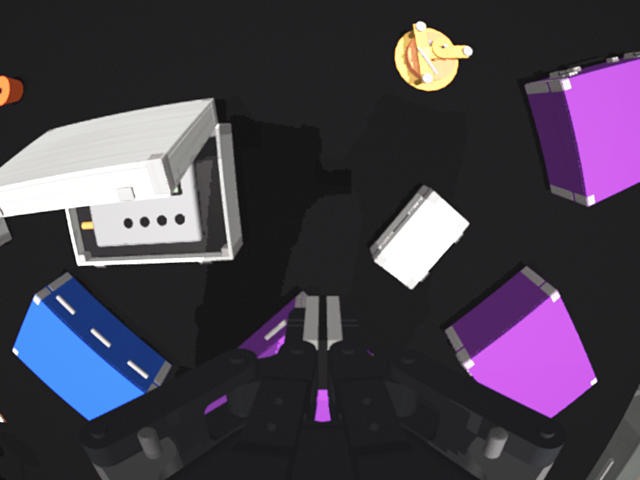

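```bash
python3 -c "
from h import *
p,d,w,k=load('wrist1')
cv2.imwrite('pics/c4.png',cv2.resize(p[175:300,355:485,::-1],(780,600)[:2] if 0 else (600,577),interpolation=2))"
```

```text
(no output)
```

View pics/c4.png

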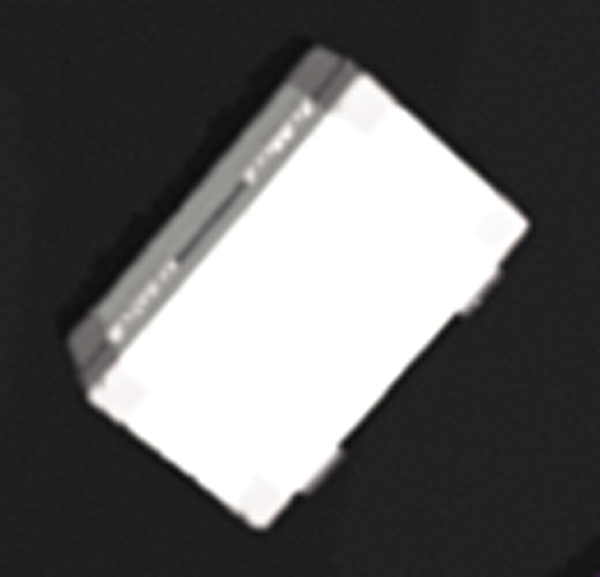

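Emit:
jog_arm(plan=[[0,2.5,3.1,0,0.4],[0,5,6.2,0,0.8],[0,7.5,9.3,0,1.2],[0,10,12.4,0,1.6],[0,12.5,15.5,0,2],[0,14.5,18.4,0,2.4],[0,14.5,18.4,-3,2.4],[0,14.5,18.4,-6,2.4],[0,14.5,18.4,-8.5,2.4],[0,14.5,18.4,-8.5,2.4]])

```text
time: 2.03
position: [691.7, -0.6, 149.2]
eef_rot: [1.0, 0.025, -0.003, -0.004]
wrist_force: [-1.4, -0.2, -0.6]
finger_gap: -0.001
```

```bash
python3 -c "
from h import *
snap('wrist','wrist2');snap('scene','scene1')"
```

```text
(no output)
```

View pics/wrist2.png

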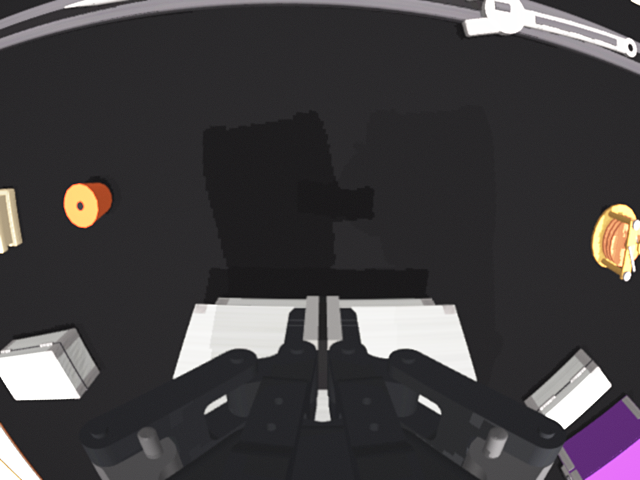

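View pics/scene1.png

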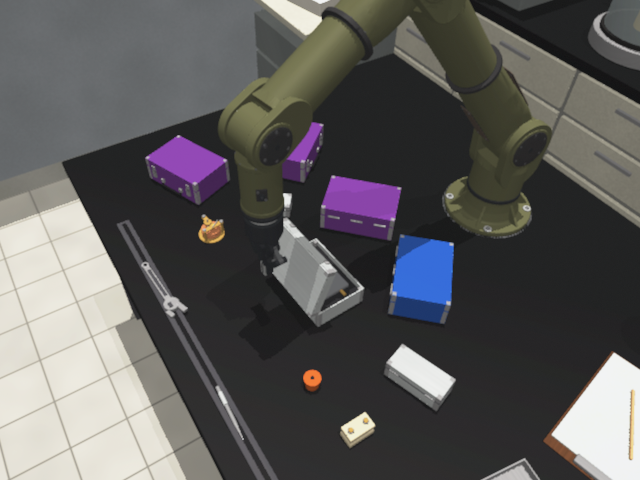

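Emit:
jog_arm(plan=[[0,-2.5,0,0.5,0],[0,-5,0,0.8,0],[0,-6,0,0.9,0],[0,-7.2,0,0.9,0],[0,-8.3,0,0.7,0],[0,-9.4,0,0.4,0],[0,-10.3,0,0,0],[0,-11.3,0,-0.5,0],[0,-12.2,0,-1.1,0],[0,-13.1,0,-1.8,0]])

```text
time: 2.97
position: [565.9, -1.0, 140.5]
eef_rot: [1.0, 0.024, 0.004, -0.004]
wrist_force: [0.1, -0.9, 3.2]
finger_gap: -0.002
```

```bash
python3 -c "
from h import *
snap('scene','scene2')
p,d,w,k=load('scene2');cv2.imwrite('pics/c5.png',cv2.resize(p[185:345,235:395,::-1],(500,500),interpolation=2))"
```

```text
(no output)
```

View pics/c5.png

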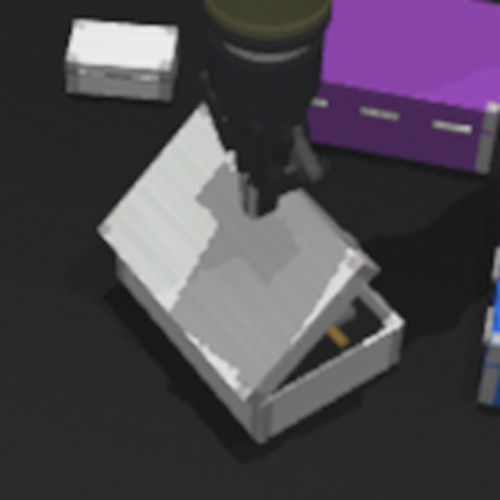

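Emit:
jog_arm(plan=[[0,-0.8,0,-0.8,0],[0,-1.5,0,-1.6,0],[0,-2.2,0,-2.5,0],[0,-2.8,0,-3.2,0],[0,-3.3,0,-3.9,0],[0,-3.7,0,-4.5,0],[0,-4.1,0,-5.1,0],[0,-4.4,0,-5.6,0],[0,-4.6,0,-6,0],[0,-4.7,0,-6.4,0],[0,-4.7,0,-6.6,0],[0,-4.7,0,-6.7,0]])

```text
time: 4.02
position: [516.3, -1.0, 75.4]
eef_rot: [1.0, 0.024, 0.003, -0.003]
wrist_force: [-15.1, -1.5, 60.3]
finger_gap: -0.002
```

```bash
python3 -c "
from h import *
snap('scene','scene3')
p,d,w,k=load('scene3');cv2.imwrite('pics/c6.png',cv2.resize(p[185:345,235:395,::-1],(500,500),interpolation=2))"
```

```text
(no output)
```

View pics/c6.png

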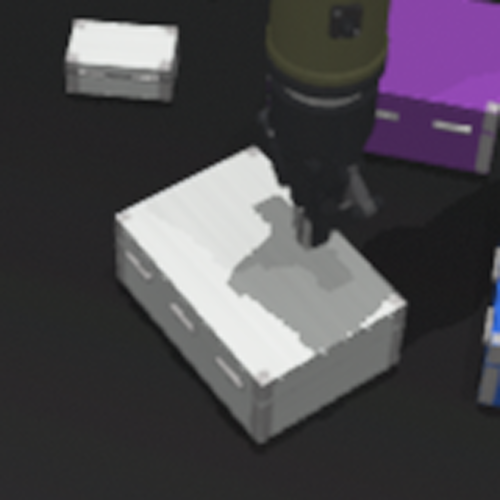

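Emit:
jog_arm(plan=[[0,0,0,1,0],[0,0,0,4,0],[30,0,0,8,4],[60,0,1,12,11],[100,0,3,14,18],[100,0,5.5,15.5,25],[100,0,8,15.5,32],[100,0,10.5,15.5,39],[100,0,13,15.5,46],[100,0,15.5,15.5,53],[100,0,18,15.5,60],[100,0,18,15.5,67]])

```text
time: 5.07
position: [515.0, 184.9, 230.5]
eef_rot: [0.817, 0.577, 0.002, -0.006]
wrist_force: [-1.1, 1.0, -0.2]
finger_gap: 1.0
```

```bash
python3 -c "
from h import *
p,d,w,k=snap('wrist','wrist3');snap('top','top3')
from station import env
o=env.get_obs();print(o['q'],o['eef_rot'],o['position'])"
```

```text
[ 0.04490245  0.43052143 -0.62321155  1.70743281  0.26737547  1.09170547
 -1.00847125] [ 8.19200348e-01  5.73488150e-01  5.86690202e-04 -4.66774089e-03] [515.69236181 179.99048858 229.88209024]
```

View pics/wrist3.png

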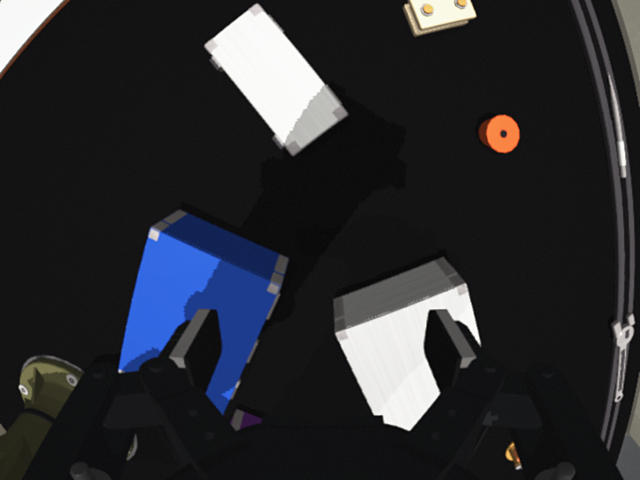

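View pics/top3.png

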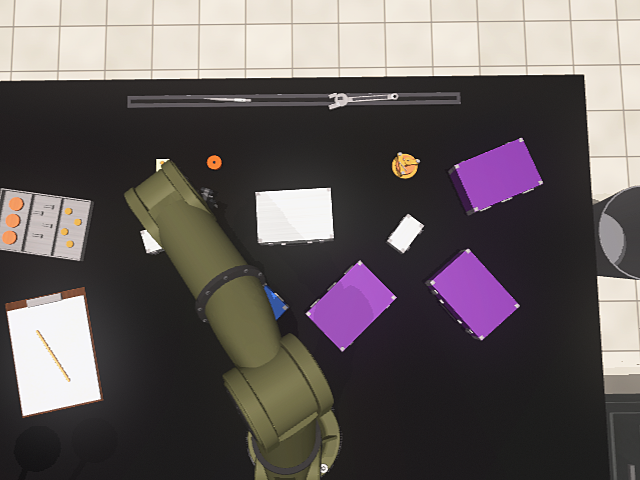

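```bash
cat >> h.py <<'E'
def fray(w,k,u,v,z):
    dx,dy=u-k[2],v-k[3];r=np.hypot(dx,dy);t=r/k[0];R=w[:3,:3];c=-R.T@w[:3,3]
    g=R.T@np.array([np.sin(t)*dx/r,np.sin(t)*dy/r,np.cos(t)]);return c+g*(z-c[2])/g[2]
def rect(p,w,k,box,h,f=ray,vmin=140,smax=70,open_=0):
    u0,u1,v0,v1=box;hsv=cv2.cvtColor(p,cv2.COLOR_RGB2HSV);m=np.zeros((480,640),np.uint8)
    m[v0:v1,u0:u1]=((hsv[...,2]>vmin)&(hsv[...,1]<smax))[v0:v1,u0:u1]
    if open_: m=cv2.morphologyEx(m,cv2.MORPH_OPEN,np.ones((open_,open_)))
    c=max(cv2.findContours(m,0,1)[0],key=cv2.contourArea)
    q=np.array([f(w,k,*t[0],h)[:2] for t in c],np.float32);return q,cv2.minAreaRect(q)
E
python3 -c "
from h import *
p,d,w,k=load('top3')
for v in(120,160,190):print('big',rect(p,w,k,(240,345,180,250),76,vmin=v)[1])
print('big',rect(p,w,k,(240,345,180,250),76,open_=7)[1])
p,d,w,k=load('wrist3')
for v in (100,130): print('mid',rect(p,w,k,(195,355,0,165),52,fray,vmin=v)[1], rect(p,w,k,(195,355,0,165),52,fray,vmin=v,open_=15)[1])
for u,v in((258,5),(206,44),(293,154),(347,113)): print(fray(w,k,u,v,52))
p,d,w,k=load('wrist1')
for o in(0,15):print('small',rect(p,w,k,(360,480,180,295),42,fray,vmin=160,open_=o)[1])
"
```

```text
big ((557.6231689453125, -8.948814392089844), (131.26223754882812, 191.56260681152344), 2.9017341136932373)
big ((558.1859130859375, -9.107795715332031), (129.37841796875, 191.10496520996094), 2.8261170387268066)
big ((558.1759643554688, -8.922348022460938), (129.07452392578125, 190.7333221435547), 2.8261537551879883)
big ((558.116455078125, -9.234207153320312), (129.529541015625, 191.06813049316406), 2.826080083847046)
mid ((516.23486328125, 316.08203125), (62.927589416503906, 129.2889862060547), 17.693124771118164) ((516.2783203125, 316.01434326171875), (62.92292404174805, 129.13327026367188), 17.72353172302246)
mid ((516.2466430664062, 316.19964599609375), (62.404632568359375, 128.74612426757812), 17.587369918823242) ((516.3731079101562, 316.1285400390625), (62.37373352050781, 128.59556579589844), 17.75353240966797)
[525.75714556 383.85587895  52.        ]
[471.18244622 368.39621377  52.        ]
[509.13340971 246.55756195  52.        ]
[564.44058019 264.52854836  52.        ]
small ((515.6173095703125, -291.16851806640625), (59.77566909790039, 90.7167739868164), 51.417442321777344)
small ((514.07958984375, -293.0858459472656), (54.860137939453125, 90.14099884033203), 51.417442321777344)
```

Emit:
jog_arm(plan=[[100,0,2.5,0,6.5],[100,0,5,0,13],[100,0,8,0,20],[100,0,11,-2,27],[100,0,13.6,-5,34],[100,0,13.6,-8,37.8],[100,0,13.6,-11,37.8],[100,0,13.6,-13,37.8],[100,0,13.6,-13,37.8]])

```text
time: 5.92
position: [514.1, 312.5, 95.0]
eef_rot: [0.591, 0.806, -0.005, -0.006]
wrist_force: [-0.8, -0.3, -0.6]
finger_gap: 1.006
```

```bash
python3 -c "
from h import *
p,d,w,k=snap('wrist','wrist4')
from station import env
o=env.get_obs();e=o['eef_rot'];print(o['q'],np.degrees(2*np.arctan2(e[1],e[0])),o['position'])"
```

```text
[-0.163004    0.68841182 -0.70531415  1.71706075  0.5220906   0.94414874
 -0.76819898] 107.52778423612875 [515.00481918 313.68882539  97.62033017]
```

View pics/wrist4.png

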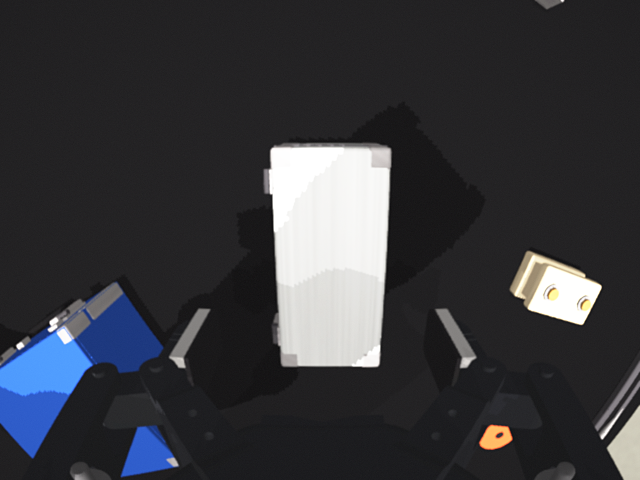

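```bash
python3 -c "
from h import *
p,d,w,k=load('wrist4')
C=[fray(w,k,u,v,52) for u,v in((272,146),(390,146),(380,366),(282,366))]
for c in C:print(c)
print(np.mean(C,0))
print(rect(p,w,k,(255,400,135,375),52,fray,vmin=90,open_=25)[1])
"
```

```text
[468.86852641 370.59996422  52.        ]
[524.59586322 388.46597614  52.        ]
[565.48080581 265.03325299  52.        ]
[508.13691434 246.65432032  52.        ]
[516.77052745 317.68837842  52.        ]
((515.6076049804688, 317.9278869628906), (61.06732940673828, 131.26275634765625), 17.974607467651367)
```

Emit:
jog_arm(plan=[[100,0.1,0.4,-2.5,0.4],[100,0.1,0.4,-5,0.4],[100,0.1,0.4,-7,0.4],[100,0.1,0.4,-8.3,0.4],[100,0.1,0.4,-8.5,0.4],[60,0.1,0.4,-8.5,0.4],[40,0.1,0.4,-8.5,0.4],[20,0.1,0.4,-8.5,0.4],[20,0.1,0.4,-8.5,0.4],[20,0.1,0.4,-8.5,0.4],[20,0.1,0.4,-8.5,0.4]], grip_force=50)

```text
time: 6.88
position: [516.9, 318.4, 14.5]
eef_rot: [0.588, 0.808, -0.002, -0.005]
wrist_force: [-0.2, -0.8, 7.0]
finger_gap: 0.698
```

```bash
python3 -c "
from h import *
p,d,w,k=snap('wrist','wrist5')
from station import env
o=env.get_obs();e=o['eef_rot'];print(o['q'],np.degrees(2*np.arctan2(e[1],e[0])),o['position'],o['finger_gap'])"
```

```text
[-0.21305009  0.79091255 -0.6329239   1.77475789  0.61972674  0.7926926
 -0.8443329 ] 107.90060975436295 [516.86368154 318.37338811  14.48666975] 0.6984579612513134
```

View pics/wrist5.png

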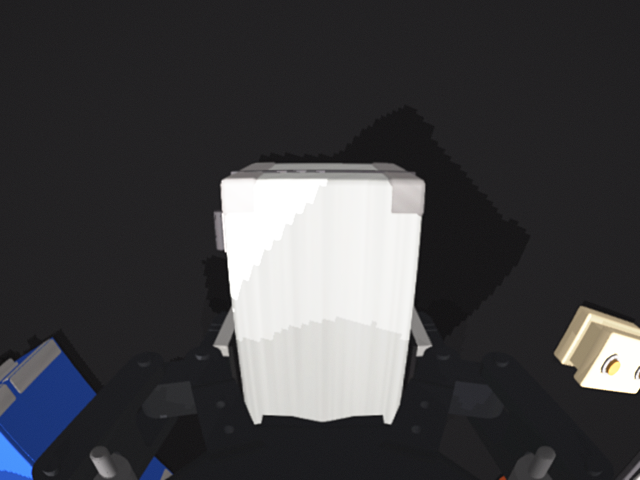

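Emit:
jog_arm(plan=[[20,0,0,1.5,0],[20,0,0,4,0],[20,0,0,7,0],[20,0,0,10,0],[20,0.3,-2,13,-1],[20,0.7,-5,14,-3],[20,1,-8,14,-5],[20,1.5,-11,14,-7],[20,2,-14,14,-9],[20,2.5,-17,14,-11],[20,3,-20,14,-13],[20,3,-20,14,-13]])

```text
time: 7.93
position: [547.9, 109.5, 153.9]
eef_rot: [0.68, 0.733, -0.004, -0.003]
wrist_force: [0.1, 0.1, -4.7]
finger_gap: 0.695
```

```bash
python3 -c "
from h import *
p,d,w,k=snap('wrist','wrist6')
from station import env
o=env.get_obs();e=o['eef_rot'];print(o['wrist_force'],np.degrees(2*np.arctan2(e[1],e[0])),o['position'],o['finger_gap'])"
```

```text
[ 0.06170629  0.87062508 -4.34667141] 94.47740466009435 [547.35774416 113.21418829 154.22383198] 0.697477494852428
```

View pics/wrist6.png

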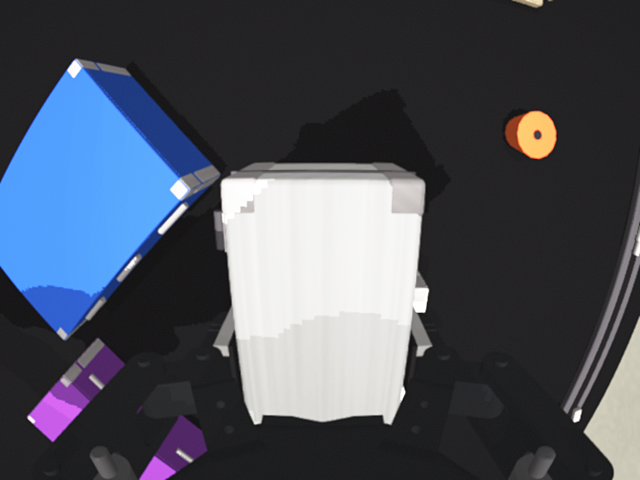

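```bash
python3 -c "
from h import *
p,d,w,k=load('wrist6')
C=[fray(w,k,u,v,191.7) for u,v in((221,179),(424,179),(398,422),(249,422))]
for c in C:print(c)
T=np.array([547.36,113.21,154.2]);a=np.radians(94.5);x=np.array([np.cos(a),np.sin(a),0]);y=np.array([np.sin(a),-np.cos(a),0])
for c in C:print((c-T)@x,(c-T)@y)
m=np.mean(C,0)-T;print(m,m@x,m@y)
"
```

```text
[514.44192086 171.46844308 191.7       ]
[572.56373137 175.8988329  191.7       ]
[579.94114654  83.25965288 191.7       ]
[521.79791246  78.38265888 191.7       ]
60.661574466309474 -28.245698926547433
60.51812217434271 30.044545821843037
-32.41430749168577 30.130832582734268
-32.71440177317534 -28.215809846752848
[-0.17382219 14.04239694 37.5       ] 14.012746843947774 0.9284674078193424
```

```bash
python3 -c "
from h import *
p,d,w,k=load('wrist6')
cv2.imwrite('pics/c7.png',cv2.resize(p[150:240,205:440,::-1],(780,300),interpolation=2))
from station import eyes
print(-w[:3,:3].T@w[:3,3], w[2])
for v in (160,164,168,172,176,180,190,250,300,350,400):print(v,p[v,300],d[v,300])
"
```

```text
[543.47738606 188.48310207 295.24424307] [ 1.34688830e-02 -3.11481073e-01 -9.50156898e-01  3.31917240e+02]
160 [22 22 24] 289.86157
164 [144 144 139] 144.22482
168 [152 153 149] 132.37154
172 [125 124 124] 118.73057
176 [158 157 155] 111.09895
180 [219 217 214] 105.46965
190 [242 242 241] 105.3779
250 [242 242 240] 110.89177
300 [241 241 239] 115.77138
350 [220 220 216] 123.374466
400 [217 217 214] 129.251
```

View pics/c7.png

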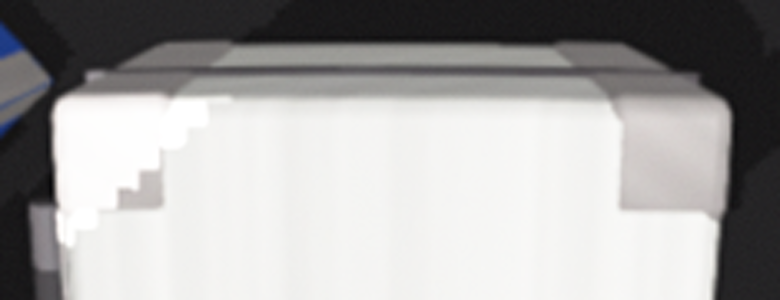

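```bash
python3 -c "
from h import *
p,d,w,k=load('wrist6')
T=np.array([547.36,113.21,154.2]);a=np.radians(94.5);x=np.array([np.cos(a),np.sin(a),0]);y=np.array([np.sin(a),-np.cos(a),0])
R=w[:3,:3];c=-R.T@w[:3,3]
print('cam',(c-T)@x,(c-T)@y)
for u,v in [(300,v) for v in(165,170,175,178,179,180,181,185,200,250,300,400,415)]+[(228,250),(232,250),(416,250),(412,250)]:
    dx,dy=u-k[2],v-k[3];r=np.hypot(dx,dy);t=r/k[0];g=np.array([np.tan(t)*dx/r,np.tan(t)*dy/r,1])*d[v,u]
    P=R.T@g+c-T;print(u,v,np.round([P@x,P@y,P[2]],1))
"
```

```text
cam 75.3456865938793 2.035214379768456
300 165 [60.  -8.  -0.4]
300 170 [60.6 -6.5 20.2]
300 175 [59.7 -6.1 25.9]
300 178 [60.  -5.5 34.7]
300 179 [59.8 -5.5 34.8]
300 180 [59.6 -5.5 35.3]
300 181 [59.4 -5.5 35.9]
300 185 [58.2 -5.5 36. ]
300 200 [53.7 -5.6 35.5]
300 250 [38.7 -5.8 36.4]
300 300 [22.1 -6.2 36.7]
300 400 [-20.4  -7.7  36.5]
300 415 [-28.2  -8.   36.7]
228 250 [ 38.3 -28.3  35.4]
232 250 [ 38.3 -27.   35.4]
416 250 [38.  29.8 34.7]
412 250 [38.3 28.3 35.5]
```

```bash
python3 -c "
from h import *
p,d,w,k=load('wrist3')
cv2.imwrite('pics/c8.png',cv2.resize(p[240:400,320:500,::-1],(675,600),interpolation=2))
p,d,w,k=load('scene3')
q,r=rect(p,w,k,(260,370,225,320),76,vmin=100);print(r)
"
```

```text
((572.0840454101562, 10.694267272949219), (159.2390899658203, 227.44761657714844), 2.7037267684936523)
```

View pics/c8.png

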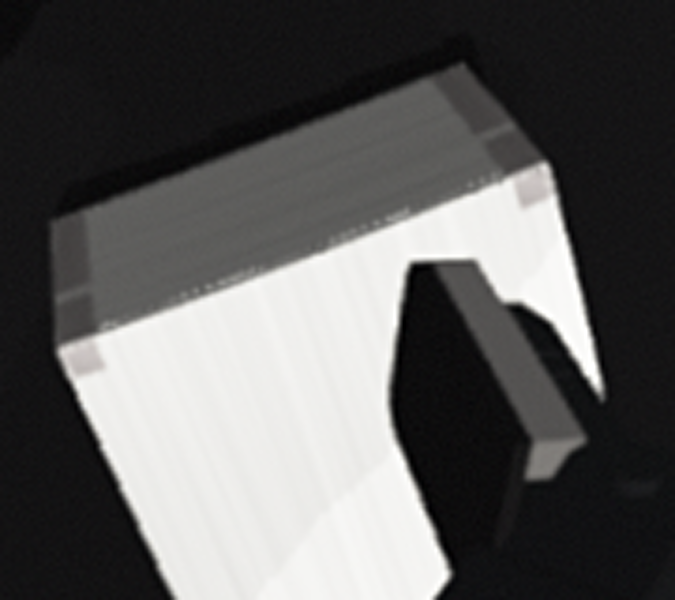

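```bash
python3 -c "
from h import *
p,d,w,k=load('wrist3')
A=fray(w,k,335.5,332,76);B=fray(w,k,466.7,283.5,76);print(A,B,np.linalg.norm(A-B))
e=(B-A)/np.linalg.norm(B-A);n=np.array([e[1],-e[0],0]);print((A+B)/2+95*n,np.degrees(np.arctan2(e[1],e[0])))
p,d,w,k=load('scene3')
C=[ray(w,k,235+a/3.125,185+b/3.125,76) for a,b in((117,213),(252,148),(405,300),(262,378))];print(np.array(C).round(1),np.mean(C,0))
p,d,w,k=load('top3')
cv2.imwrite('pics/c9.png',cv2.resize(p[180:250,245:345,::-1],(800,560),interpolation=2))
"
```

```text
[491.34473006  84.23132818  76.        ] [620.57615972  88.94200558  76.        ] 129.31725674887377
[559.42103757  -8.35028219  76.        ] 2.0875919187791374
[[ 625.6  -99.6   76. ]
 [ 501.5 -103.2   76. ]
 [ 488.6   82.6   76. ]
 [ 615.1   86.3   76. ]] [557.70489397  -8.49014491  76.        ]
```

View pics/c9.png

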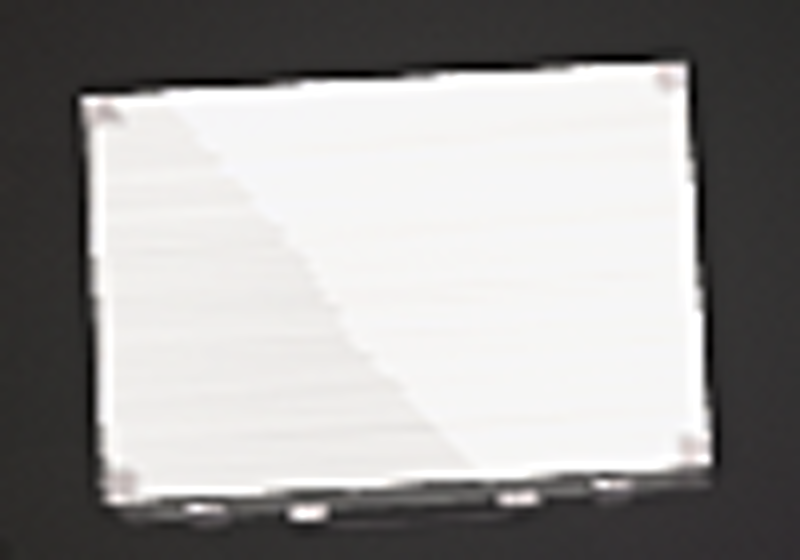

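Emit:
jog_arm(plan=[[20,0.3,-3,0,-0.5],[20,0.6,-6,0,-1],[20,0.9,-9,0,-1.5],[20,1.2,-11.5,-1,-1.8],[20,1.2,-12.1,-2,-1.8],[20,1.2,-12.1,-3,-1.8],[20,1.2,-12.1,-3.5,-1.8],[20,1.2,-12.1,-3.5,-1.8],[20,1.2,-12.1,-3.5,-1.8]])

```text
time: 8.73
position: [559.1, -5.5, 119.3]
eef_rot: [0.689, 0.725, -0.003, -0.004]
wrist_force: [0.1, 0.2, -4.1]
finger_gap: 0.697
```

```bash
cat > o.py <<'E'
from h import *
from station import env
o=env.get_obs();e=o['eef_rot'];print(o['time'],o['wrist_force'].round(1),np.degrees(2*np.arctan2(e[1],e[0])).round(2),o['position'].round(1),round(o['finger_gap'],3))
E
python3 o.py; python3 -c "
from h import *
snap('wrist','wrist7')"
```

```text
8.7333 [ 0.1  0.2 -4.1] 92.86 [559.1  -5.5 119.3] 0.697
```

View pics/wrist7.png

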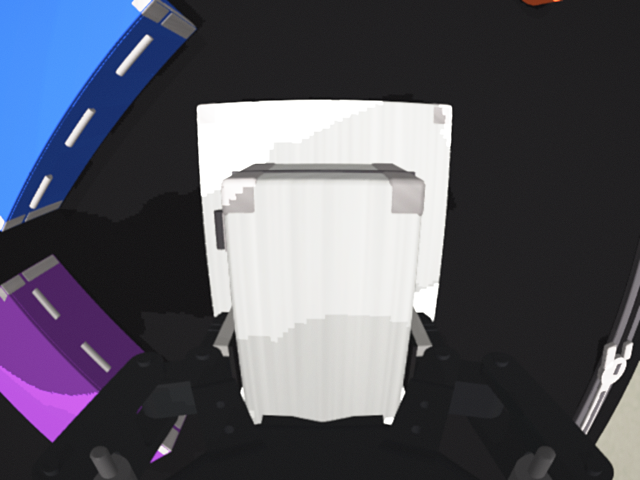

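```bash
python3 o.py; python3 -c "
from h import *
p,d,w,k=load('wrist7')
A=fray(w,k,197.5,104,76);B=fray(w,k,452.5,104.5,76);e=(B-A);L=np.linalg.norm(e);e/=L
c=(A+B)/2+95*np.array([e[1],-e[0],0]);print(A,B,L,np.degrees(np.arctan2(e[1],e[0])),c)
T=119.3+36.5
A=fray(w,k,221.5,180,T);B=fray(w,k,424.5,180,T);e=(B-A);L=np.linalg.norm(e);e/=L
print(A,B,L,np.degrees(np.arctan2(e[1],e[0])),(A+B)/2+65*np.array([e[1],-e[0],0]))
"
```

```text
8.7833 [ 0.9  0.5 -3.8] 92.84 [559.5  -5.7 119.6] 0.697
[490.94381711  83.51681087  76.        ] [619.85181614  89.87019106  76.        ] 129.06447092172345 2.8216057234926666 [560.0743253   -8.19132536  76.        ]
[526.9432917   56.58399462 155.8       ] [586.0607816   59.64486026 155.8       ] 59.19667652270193 2.963898201641366 [559.86297307  -6.79862291 155.8       ]
```

Emit:
jog_arm(plan=[[20,0,-0.15,-0.5,0],[20,0,-0.15,-1,0],[20,0,-0.15,-1.6,0],[20,0,-0.15,-2.1,0],[20,0,-0.15,-2.4,0],[20,0,-0.15,-2.6,0],[20,0,-0.15,-2.75,0],[20,0,-0.15,-2.8,0],[20,0,-0.15,-2.8,0]])

```text
time: 9.53
position: [559.5, -7.2, 91.6]
eef_rot: [0.689, 0.724, -0.003, -0.004]
wrist_force: [0.1, -0.1, -4.4]
finger_gap: 0.695
```

```bash
python3 o.py
```

```text
9.5333 [ 0.1 -0.1 -4.4] 92.84 [559.5  -7.2  91.6] 0.695
```

Not yet touching; lower in half-millimetre rows.

Emit:
jog_arm(plan=[[20,0,-0.05,-0.05,0],[20,0,-0.05,-0.1,0],[20,0,-0.05,-0.15,0],[20,0,-0.05,-0.15,0]])

```text
time: 9.87
position: [559.7, -7.9, 90.5]
eef_rot: [0.689, 0.724, -0.003, -0.004]
wrist_force: [-0.6, -0.5, -0.5]
finger_gap: 0.694
```

Emit:
jog_arm(plan=[[20,0,0,-0.03,0],[72,0,0,-0.03,0],[76,0,0,-0.03,0],[82,0,0,-0.03,0],[90,0,0,-0.03,0],[100,0,0,0,0],[100,0,0,2,0],[100,0,0,5,0],[100,0,0,9,0],[100,0,0,12,0],[100,0,0,12,0]])

```text
time: 10.78
position: [562.6, -6.6, 216.7]
eef_rot: [0.689, 0.724, 0.001, -0.001]
wrist_force: [1.1, 0.6, -0.2]
finger_gap: 1.004
```

```bash
python3 o.py;python3 -c "
from h import *
snap('wrist','wrist8')"
```

```text
10.7833 [ 1.1  0.6 -0.2] 92.85 [562.6  -6.6 216.7] 1.004
```

View pics/wrist8.png

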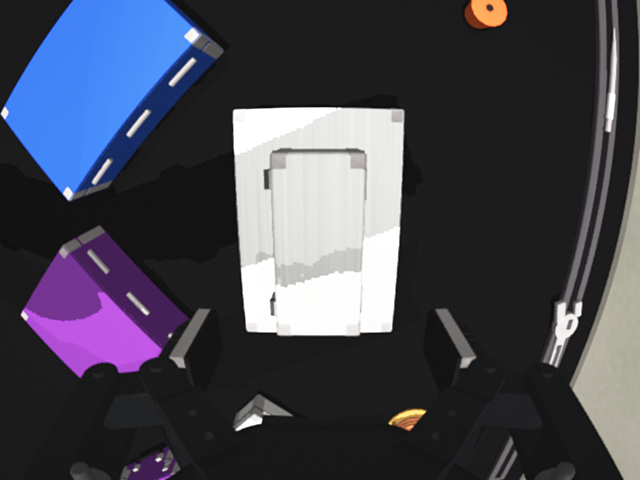

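```bash
python3 -c "
from h import *
p,d,w,k=load('wrist8')
for z,Q in((76,((233.5,109),(404.5,109),(392.5,331.5),(246,331.5))),(128,((271.5,151),(366,151),(360,333.5),(276,333.5)))):
  C=np.array([fray(w,k,u,v,z)[:2] for u,v in Q]);e=C[1]-C[0]+C[2]-C[3]
  print(C.round(1).tolist(),C.mean(0),np.degrees(np.arctan2(e[1],e[0])))
"
```

```text
[[490.9, 83.5], [620.2, 89.6], [630.4, -100.0], [499.1, -106.7]] [560.14722599  -8.41947987] 2.8264596965874653
[[528.1, 55.2], [586.5, 58.1], [593.3, -70.6], [532.3, -73.8]] [560.07052691  -7.77672686] 2.8608683100428367
```

Emit:
jog_arm(plan=[[100,-0.5,-2.5,0,6],[100,-1,-5.5,0,12],[100,-1.5,-9,0,18],[100,-2,-12.5,0,24],[100,-2.6,-16,0,30],[100,-3.3,-19.5,0,36],[100,-4,-23,-1,42],[100,-4.5,-26.5,-3,48.6],[100,-4.8,-28.6,-6,48.6],[100,-4.8,-28.6,-9,48.6],[100,-4.8,-28.6,-11.5,48.6],[100,-4.8,-28.6,-11.5,48.6]])

```text
time: 11.83
position: [509.7, -293.1, 93.2]
eef_rot: [0.331, 0.944, -0.0, -0.006]
wrist_force: [-0.7, 1.0, 0.1]
finger_gap: 0.999
```

Emit:
jog_arm(plan=[[100,0,0,0,0]])

```text
time: 11.92
position: [509.6, -292.3, 92.7]
eef_rot: [0.33, 0.944, 0.0, -0.007]
wrist_force: [1.3, 0.4, 0.3]
finger_gap: 1.0
```

```bash
python3 o.py;python3 -c "
from h import *
snap('wrist','wrist9')"
```

```text
11.9167 [1.3 0.4 0.3] 141.43 [ 509.6 -292.3   92.7] 1.0
```

View pics/wrist9.png

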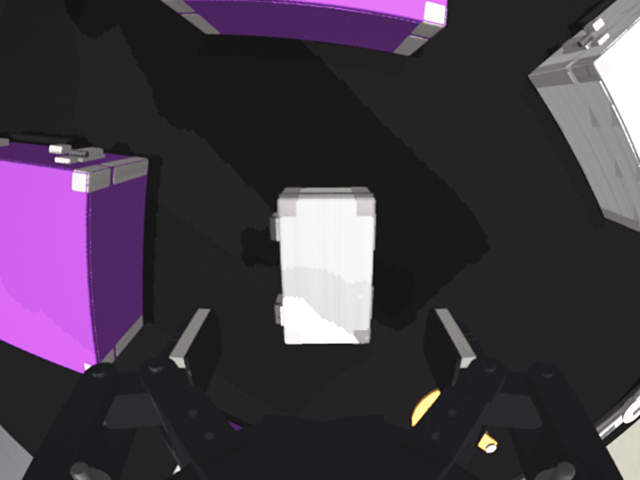

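```bash
python3 -c "
from h import *
p,d,w,k=load('wrist9')
cv2.imwrite('pics/c10.png',cv2.resize(p[175:355,260:390,::-1],(433,600),interpolation=2))
Q=((279,193),(375,193),(370,343.5),(284,343.5))
C=np.array([fray(w,k,u,v,42)[:2] for u,v in Q]);e=C[1]-C[0]+C[2]-C[3]
print(C.round(1).tolist(),C.mean(0),np.degrees(np.arctan2(e[1],e[0])),np.linalg.norm(e)/2)
print(rect(p,w,k,(262,390,180,350),42,fray,vmin=110,open_=21)[1])
"
```

```text
[[460.3, -283.1], [491.9, -243.3], [565.2, -299.8], [532.2, -341.2]] [ 512.39693968 -291.84375676] 51.493599083695536 51.81484306014226
((511.8830871582031, -292.6534423828125), (53.740787506103516, 91.58940124511719), 51.961788177490234)
```

View pics/c10.png

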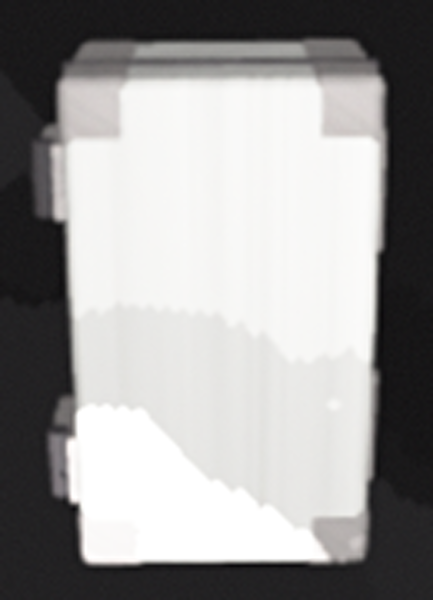

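Emit:
jog_arm(plan=[[100,0.4,0,-2,0.1],[100,0.4,0,-4.5,0.1],[100,0.4,0,-6.5,0.1],[100,0.4,0,-7.7,0.1],[100,0.4,0,-8,0.1],[100,0.4,0,-8,0.1],[60,0.4,0,-8,0.1],[40,0.4,0,-8,0.1],[20,0.4,0,-8,0.1],[20,0.4,0,-8,0.1],[20,0.4,0,-8,0.1],[20,0.4,0,-8,0.1]], grip_force=40)

```text
time: 12.97
position: [513.8, -292.8, 14.0]
eef_rot: [0.33, 0.944, -0.0, -0.006]
wrist_force: [-1.9, -1.2, 6.8]
finger_gap: 0.601
```

```bash
python3 o.py;python3 -c "
from h import *
snap('wrist','wrist10')"
```

```text
12.9667 [-1.9 -1.2  6.8] 141.5 [ 513.8 -292.8   14. ] 0.601
```

View pics/wrist10.png

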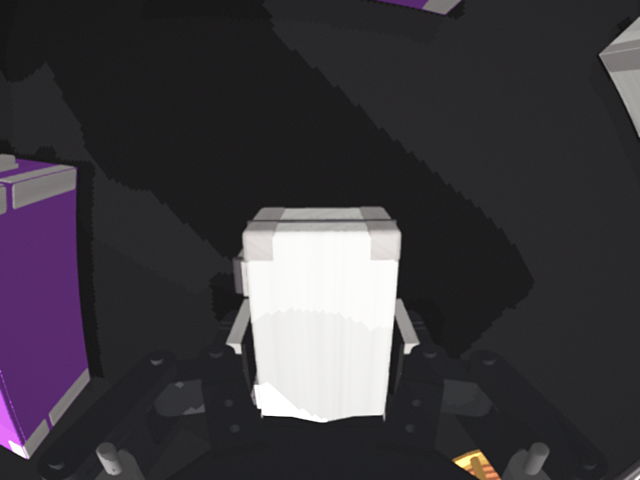

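Emit:
jog_arm(plan=[[20,0,0,1.5,0],[20,0,0,4.5,0],[20,0,0,8,0],[20,0,0,12,-4],[20,0,0,16,-10],[20,0.4,3,18.5,-16],[20,0.9,6,19,-22],[20,1.4,9,19,-28],[20,2,12,19,-34],[20,2.5,15.5,19,-40],[20,3,18.5,19,-45],[20,3.5,21.5,19,-48.6]])

```text
time: 14.02
position: [548.5, -76.0, 204.5]
eef_rot: [0.69, 0.723, 0.002, -0.005]
wrist_force: [1.2, 0.4, -2.0]
finger_gap: 0.598
```

```bash
python3 o.py
```

```text
14.0167 [ 1.2  0.4 -2. ] 92.66 [548.5 -76.  204.5] 0.598
```

Emit:
jog_arm(plan=[[20,0.4,2.3,0,0.2],[20,0.8,4.6,0,0.2],[20,1.1,6.3,0,0.2],[20,1.2,6.8,-1,0.2],[20,1.2,6.8,-2.5,0.2],[20,1.2,6.8,-3.5,0.2],[20,1.2,6.8,-4,0.2],[20,1.2,6.8,-4,0.2],[20,1.2,6.8,-4,0.2],[20,1.2,6.8,-4,0.2]])

```text
time: 14.85
position: [560.8, -8.6, 164.9]
eef_rot: [0.69, 0.724, 0.003, -0.005]
wrist_force: [-0.4, 0.6, 0.2]
finger_gap: 0.6
```

```bash
python3 o.py;python3 -c "
from h import *
p,d,w,k=snap('wrist','wrist11');cv2.imwrite('pics/c11.png',cv2.resize(p[60:300,160:480,::-1],(800,600),interpolation=2))"
```

```text
14.85 [-0.4  0.6  0.2] 92.8 [560.8  -8.6 164.9] 0.6
```

View pics/c11.png

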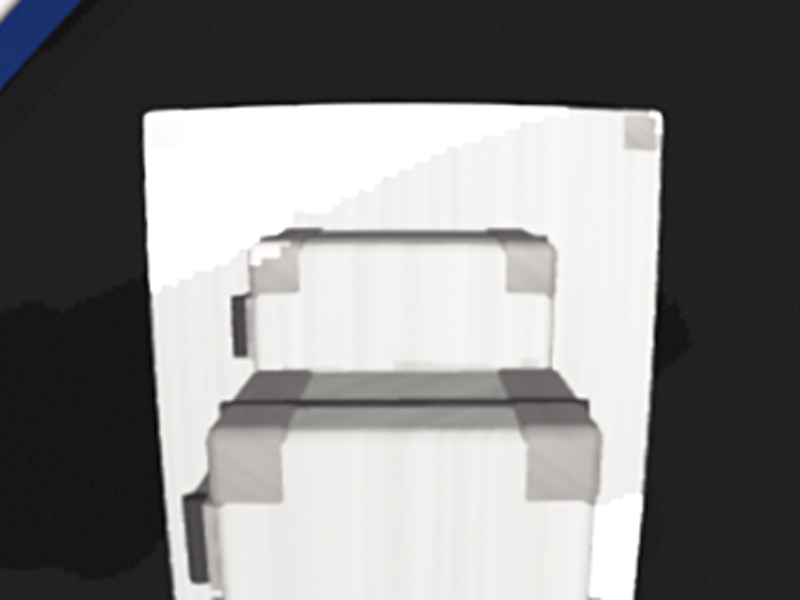

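```bash
python3 o.py; python3 -c "
from h import *
p,d,w,k=load('wrist11')
for n,z,h,Q in(('big',76,95,((217.5,105),(425,105))),('mid',128,65,((259.2,156.),(382,156.))),('small',192.5,45,((243.2,232),(400.8,232)))):
  A,B=[fray(w,k,*q,z) for q in Q];e=(B-A);L=np.linalg.norm(e);e/=L
  print(n,L,np.degrees(np.arctan2(e[1],e[0])),(A+B)/2+h*np.array([e[1],-e[0],0]))
"
```

```text
14.9 [ 0.5 -0.1 -1.7] 92.82 [560.9  -8.4 165.1] 0.598
big 129.698322110323 2.767389510987962 [559.79925165  -8.84825741  76.        ]
mid 59.37127649160327 2.7921847134395903 [559.89711589  -8.76391229 128.        ]
small 51.342958458860714 2.868873791813413 [560.88924586  -8.70879147 192.5       ]
```

Emit:
jog_arm(plan=[[20,-0.1,0,-0.6,0],[20,-0.1,0,-1.2,0],[20,-0.1,0,-1.7,0],[20,-0.1,0,-2,0],[20,-0.1,0,-2.15,0],[20,-0.1,0,-2.2,0],[20,-0.1,0,-2.2,0],[20,-0.1,0,-2.2,0]])

```text
time: 15.57
position: [560.0, -8.3, 143.2]
eef_rot: [0.689, 0.724, 0.003, -0.005]
wrist_force: [0.0, -0.4, -1.5]
finger_gap: 0.599
```

Emit:
jog_arm(plan=[[20,0,0,-0.05,0],[20,0,0,-0.1,0],[20,0,0,-0.1,0]])

```text
time: 15.82
position: [560.1, -8.3, 142.2]
eef_rot: [0.689, 0.724, 0.003, -0.005]
wrist_force: [0.5, -0.5, -1.9]
finger_gap: 0.607
```

Emit:
jog_arm(plan=[[20,0,0,-0.05,0],[20,0,0,-0.1,0],[20,0,0,-0.1,0]])

```text
time: 16.07
position: [560.2, -8.3, 141.8]
eef_rot: [0.69, 0.724, 0.003, -0.005]
wrist_force: [-2.1, -1.0, 4.3]
finger_gap: 0.6
```

Contact. Release and rise.

Emit:
jog_arm(plan=[[62,0,0,0.03,0],[64,0,0,0.03,0],[68,0,0,0.03,0],[75,0,0,0.03,0],[85,0,0,0.03,0],[100,0,0,0.2,0],[100,0,0,2,0],[100,0,0,5,0],[100,0,0,9,0],[100,0,0,12,0],[100,0,0,12,0],[100,0,0,12,0]])

```text
time: 17.07
position: [561.0, -8.0, 263.8]
eef_rot: [0.69, 0.724, 0.004, -0.003]
wrist_force: [-0.5, 0.4, -1.5]
finger_gap: 0.998
```

```bash
python3 o.py;python3 -c "
from h import *
p,d,w,k=snap('wrist','wrist12');snap('scene','scene12');snap('top','top12')"
```

```text
17.0667 [-0.5  0.4 -1.5] 92.81 [561.   -8.  263.8] 0.998
```

View pics/wrist12.png

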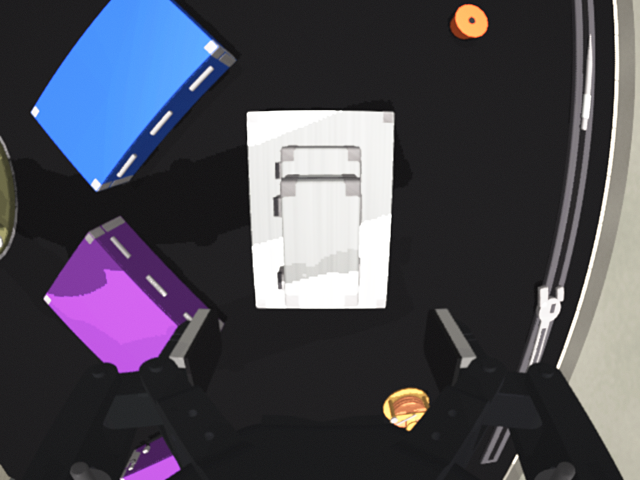

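View pics/scene12.png

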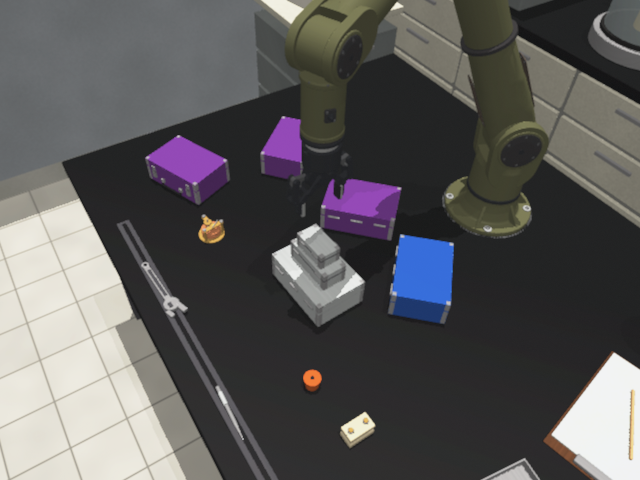

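```bash
python3 -c "
from h import *
p,d,w,k=load('wrist12')
cv2.imwrite('pics/c12.png',cv2.resize(p[100:320,235:405,::-1],(464*1,600),interpolation=2))"
```

```text
(no output)
```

View pics/c12.png

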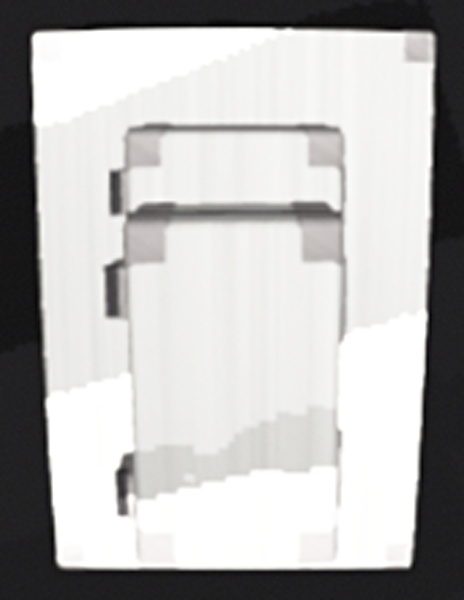

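```bash
python3 -c "
from h import *
p,d,w,k=load('wrist12');s=2.7273
for n,z,h,Q in(('big',76,95,((32,29),(436,31),(412,568),(58,568))),('mid',128,65,((126,131),(343,131))),('small',170,45,((125,219),(343,219),(338,561),(136,561)))):
  C=np.array([fray(w,k,235+a/s,100+b/s,z) for a,b in Q]);A,B=C[:2];e=(B-A);L=np.linalg.norm(e);e/=L
  print(n,L,np.degrees(np.arctan2(e[1],e[0])),(A+B)/2+h*np.array([e[1],-e[0],0]),C.mean(0) if len(C)>2 else '')
p,d,w,k=load('top12');X=cloud(d,w,k)
hz=X[190:245,250:340,2];print(np.percentile(hz[hz>150],[5,50,95]))
a=load('top0')
for c in ((120,240,140,190),(380,430,140,190)):
  print(np.abs(p[c[2]:c[3],c[0]:c[1]].astype(int)-a[0][c[2]:c[3],c[0]:c[1]]).max(2).__gt__(60).sum())
"
```

```text
big 130.65244201448704 2.483363614621977 [559.58794714  -8.04662753  76.        ] [560.26955813  -8.57642459  76.        ]
mid 59.19401453968703 2.7818394011710943 [560.41319752  -9.54695186 128.        ] 
small 51.21923370177255 2.7796954518661376 [560.28855489  -8.21957642 170.        ] [560.63974175  -7.73553142 170.        ]
[674.00558581 697.63617177 719.48956679]
0
0
```

View pics/top12.png

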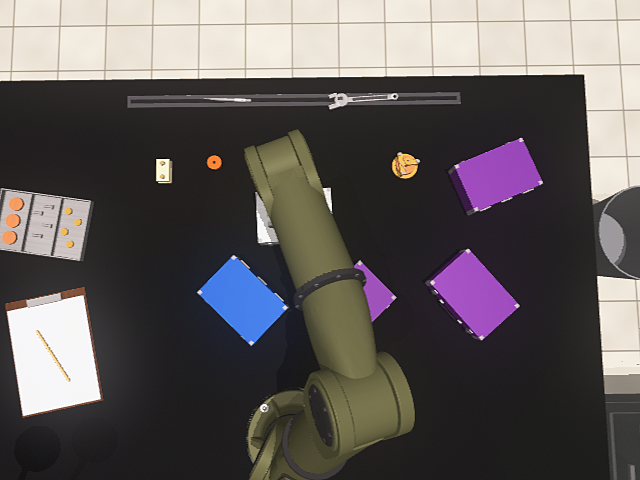

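```bash
python3 -c "
from station import env
print(env.sign_off())"
```

```text
the job is handed in; nothing more can be done
None
```

The lid is shut, the middle-sized case is on the big case and the smallest is on top of that, with all the latches facing the robot (-x). The job is handed in.

- **Alignment:** the last wrist picture puts the three centres within about 1.5 mm of each other. Their headings agree to about 0.3°.
- **Lid:** it is fully shut. The middle case met its top at 76 mm, which is the height it should be.
- **Bystanders:** the brass movement, insulator and stopper show no change in the top view between first and last pictures. The blue and purple cases were not touched.
- **Clearance and time:** the gripper ended about 94 mm above the column, at about 17 s.

Two things came out less cleanly:
- **Lid press:** closed fingertips pushing the lid fully down reached about 60 N at the wrist. That is within the 120 N limit, and it was the fingers pressing, not the gripper's body.
- **In-hand reading:** one measurement of the middle case in the grip was about 4 mm off because the arm was still settling. I measured again before setting it down.

A last height check of the column from the top camera was no use, because the arm was in the way.

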